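# Sweep the loose nuts into the catch frame

### The job

Three loose hexagonal nuts lie about the bench: with the fingertips, sweep all three across the bench top and in through the open side of the low three-sided catch frame, so that each lies flat and wholly inside it. Only push them gently - do not pinch, tip or lift them - and leave the parts and bench things standing among and around them where they are.

Things in the scene. Friction and masses are not known exactly. Their poses are not given: they have to be found in the camera images.
- nut_a: Loose hexagonal steel nut lying flat on the bench: 36 mm across flats (42 mm across corners), 18 mm high, 24 mm bore, 85 to 145 g. Origin at the centre of its underside, on the bench; z up; two opposite flats face along its own x axis. It slides under a light sideways push.
- nut_b: Loose hexagonal steel nut lying flat on the bench: 36 mm across flats (42 mm across corners), 18 mm high, 24 mm bore, 85 to 145 g. Origin at the centre of its underside, on the bench; z up; two opposite flats face along its own x axis. It slides under a light sideways push.
- nut_c: Loose hexagonal steel nut lying flat on the bench: 36 mm across flats (42 mm across corners), 18 mm high, 24 mm bore, 85 to 145 g. Origin at the centre of its underside, on the bench; z up; two opposite flats face along its own x axis. It slides under a light sideways push.
- catch_frame: Fixed three-sided sheet-steel frame on the bench, without a floor. Origin at bench level, middle of the open side; +y points in from the open side to the back wall, x along the open side, z up. Inside 200 mm wide (x -100 to 100) and 110 deep (y 0 to 110); walls 5 mm thick, 30 high; flat flanges reach 20 mm out. The open side faces world -y within about 15 degrees.
- sleeve: Bystander: plain round steel sleeve standing upright, 32 mm diameter, 40 mm high. Origin at the centre of its underside, z up.
- stub_shaft: Bystander: stepped steel stub shaft standing on its thick end, 30 mm diameter below, 18 mm above, 40 mm high. Origin at the centre of its underside, z up.
- spool_fitting: Bystander: spool-shaped aluminium fitting standing upright, 36 mm diameter at its flanges, 38 mm high. Origin at the centre of its underside, z up.
- drilled_block: Bystander: aluminium block with two holes in its top, 70 (x) by 45 (y) by 30 mm high. Origin at the centre of its underside.
- oil_bottle: Bystander: white plastic oil bottle with black cap, 48 mm diameter, 110 mm tall, standing. Origin at the centre of its underside.
- grease_tin: Bystander: round metal tin, 64 mm diameter, 50 mm high. Origin at the centre of its underside.
- screwdriver: Bystander: screwdriver with black handle lying on the bench beyond the work, about 200 mm long, along its x axis.
Mind the look-alikes: they are no part of the job. Leave any pink or yellow look-alike of the nut_a alone.

How it is judged (in metres and radians):
At the end, for the whole second after the job is handed in: All three nuts lie flat and at rest on the bench inside the catch frame: each nut's centre at least 18 mm (half a nut) in from the open side, and between the two side walls and in front of the back wall (y of nut_a in the frame of catch_frame between 0.018 and 0.11 m and x of nut_a in the frame of catch_frame between -0.1 and 0.1 m and height (world z) of each of nut_a, nut_b, nut_c below 0.004 m and angle between each of nut_a, nut_b, nut_c's own z axis and vertical below 0.1 rad and linear speed of each of nut_a, nut_b, nut_c below 0.01 m/s and y of nut_b in the frame of catch_frame between 0.018 and 0.11 m and x of nut_b in the frame of catch_frame between -0.1 and 0.1 m and y of nut_c in the frame of catch_frame between 0.018 and 0.11 m and x of nut_c in the frame of catch_frame between -0.1 and 0.1 m); the robot touches nothing.
It fails at once if a nut is lifted off the bench or tipped up, where it should only be pushed (height (world z) of any of nut_a, nut_b, nut_c above 0.008 m or angle between any of nut_a, nut_b, nut_c's own z axis and vertical above 0.4 rad).
It fails at once if a nut is pinched between the fingers or pressed hard with them (more than 20 N) (contact force between any of nut_a, nut_b, nut_c and the fingers above 20 N).
It fails at once if a part or bench thing other than the nuts is shifted by more than 12 mm (distance of any of sleeve, stub_shaft, spool_fitting, drilled_block, oil_bottle, grease_tin, screwdriver from where it was at the start of the episode above 0.012 m).
It fails at once if a standing part or bench thing is tipped over (angle between any of sleeve, stub_shaft, spool_fitting, drilled_block, oil_bottle, grease_tin's own z axis and vertical above 0.3 rad).
It also fails if it takes over 72 s, if anything falls off the work surface, if the arm or the gripper's body presses on something with over 40 N, if the wrist force passes 120 N, or if a joint passes its speed limit or range.

### The arm

A 6-joint arm with a two-finger parallel gripper is mounted at the origin on the work surface. World frame = base frame: x ahead of the robot, y to its left, z up, the work surface at z = 0. Lengths are in m, angles in degrees, forces in N, time in s.
With the tool pointing down it reaches from about 0.4 to 0.925 m from the base axis. Payload 3.4 kg.
Tool frame: the origin (TCP) lies at the very end of the fingers, on their centre line; the grasp point (between the pads) lies 19 mm behind it (env.grasp_offset is the distance from the TCP to the grasp point, in m); x points along the fingers, z is the direction in which the jaws open and shut, and the axes are right-handed (so a half turn about x gives the same grasp; the last joint's range is limited). The gripper opens to 85 mm and grips with 20 to 120 N. Pads are 22 mm wide; open, the fingers measure 114 mm over their backs; the gripper's body (76 mm by 85 mm) begins 54 mm behind the grasp point. The pads swing forward as they close: fully open they stand 13 mm farther back than shut.
Start: joints at [70.732, 17.578, 86.31, -0, 76.112, -4.211], TCP at [0.149, 0.555, 0.231] pointing down, gripper open.
Joint ranges: [-179.03, 179.03], [-60, 130.46], [8.19, 133.38], [-81.62, 261.62], [5.75, 156.47], [-153.77, 153.77]. Speed limits (degrees/s): [147.25, 147.25, 180, 180, 180, 180].

### API

Orientations are given as a 3x3 rotation matrix whose columns are the frame's x, y, z axes.
In Python, from plant import env gives the robot as it stands.
- The arm moves only by the tool servo_tool, never from a script. Its argument "commands" is a list of rows, each a list of 3 entries, a list of its own where there are three numbers: the shift along the tool's x, y, z in cm, then the turn about the tool's x in rad, then the finger opening in cm, from 0 to 8.54. In form: [[[tx, ty, tz], yaw, gripper], ...]. A call has exactly 5 rows; each row is the pose to reach, as a shift and turn from the pose measured when the call began, along the tool's axes at that moment; what a row does not reach only later rows make up. A row lasts 1/8 s, in which the tool goes at most 62.5 mm and 10.7 degrees, less where a joint would pass 70% of its speed; a pose out of reach is approached as far as the arm can. A call with a gripper value outside its range is refused whole. The fingers move at their own pace and stop on an object; "grip_force" is the grip in N (left out, the last holds). Time passes only in rows, so rows that repeat a pose let the fingers close, or fill a call up. It gives the time, the measured TCP pose, the force and the opening at its end, in the units of the state.
- env.get_state(): the state, without advancing time (a new reading comes with each control period).
- env.get_image(name): name is "scene" or "top" or "wrist"; returns the picture (420x560x3 uint8, blue, green, red); there is no depth.
- env.get_calibration(name): a dict with "camera_matrix" (3x3 intrinsics, pixels), "k1" (the pictures are not rectified: a ray, as slopes to the right and down, at radius r is drawn at 1 + k1 r^2 times it, then the intrinsics apply), "rvec" (rotation vector, rad) and "tvec" (3), from world to camera coordinates, as OpenCV has them; the wrist camera has in their place "tool_from_camera" (4x4, takes a point from camera to tool coordinates, whose origin is the TCP and whose axes are the tool frame's). Camera axes: x right, y down, z forward; pixel columns grow to the right and rows downward; lengths in m; the calibration is good to about 2 mm. A picture is of the moment at which its call begins: read the wrist's pose just before it. get_calibration takes no time and is no camera call.
- env.hand_in(): hands the job in, once; it reports no verdict.
The state is a dict: "t": time; "joint_pos": joint angles; "dq": joint speeds; "joint_torque": joint torques, N m; "position": TCP position; "ee_rot": TCP orientation; "wrist_force": force on the tool from outside, world axes, zero at the start; "ft_torque": the same for the moment, N m; "width": finger opening in m.
Only numpy, scipy, OpenCV 4.12 (cv2) and the standard library are available. Lean on these libraries where they do the work, as an engineer would, in place of code of your own. Each camera call takes 0.05 s, during which the arm holds its last target.

## Working session

There is one attempt and no reset: what is moved stays moved. The work goes in short steps, Python scripts to look and compute and a tool call to move; the robot and the scene stay as the last step left them, time stands still between calls to the robot, and variables do not carry over. Pictures are saved under pics/ and viewed, and the job is handed in when it is done.

Besides the shell and the picture viewer there is one more tool, called after ">>>" by a JSON object that holds its "fn" and its "kwargs", one argument or row to a line. servo_tool: Moves the arm, as the interface text tells. Its arguments: {"type":"object","properties":{"commands":{"type":"array","items":{"type":"array"}},"grip_force":{"type":"number"}},"required":["commands"]}

```bash
mkdir -p pics
python3 - <<'E'
from plant import env
import cv2
for n in ("scene","top"):
    cv2.imwrite(f"pics/{n}0.png",env.get_image(n))
    print(n,env.get_calibration(n))
s=env.get_state();print(s)
E
```

```text
scene {'camera_matrix': array([[432.1161825 ,   0.        , 281.54773649],
       [  0.        , 432.1161825 , 211.89131296],
       [  0.        ,   0.        ,   1.        ]]), 'k1': 0.014034364994022667, 'rvec': array([ 2.27250969,  0.69888326, -0.2623517 ]), 'tvec': array([-0.40187761, -0.24663736,  1.28792106])}
top {'camera_matrix': array([[531.64773295,   0.        , 272.89593504],
       [  0.        , 531.64773295, 215.35447445],
       [  0.        ,   0.        ,   1.        ]]), 'k1': -0.043123764796570936, 'rvec': array([ 2.11175268, -2.12125021,  0.16172306]), 'tvec': array([-0.07670124,  0.56026424,  1.30658493])}
{'t': 0.1, 'joint_pos': array([ 7.07325078e+01,  1.76182551e+01,  8.63769466e+01, -7.63025028e-04,
        7.61132832e+01, -4.21160800e+00]), 'dq': array([ 0.09082666, -0.1565443 , -0.14608854,  0.11209829,  0.04854916,
       -0.09485491]), 'joint_torque': array([-1.09166518e-03, -4.58525312e+01, -2.52606046e+01, -1.94232393e-04,
        5.74677557e-03,  1.94712129e-05]), 'position': array([0.1491802 , 0.55464029, 0.2304668 ]), 'ee_rot': array([[-6.12584491e-04, -9.65673719e-01,  2.59757373e-01],
       [-1.79163197e-03,  2.59758065e-01,  9.65672065e-01],
       [-9.99998207e-01,  1.26166116e-04, -1.88925567e-03]]), 'wrist_force': array([-0.36114617, -0.74517313,  0.76008876]), 'ft_torque': array([-0.02684753,  0.03734361,  0.04720138]), 'width': 0.08553111779203679}
```

View pics/scene0.png

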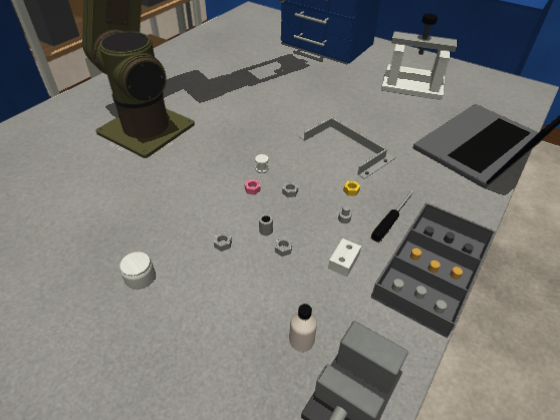

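View pics/top0.png

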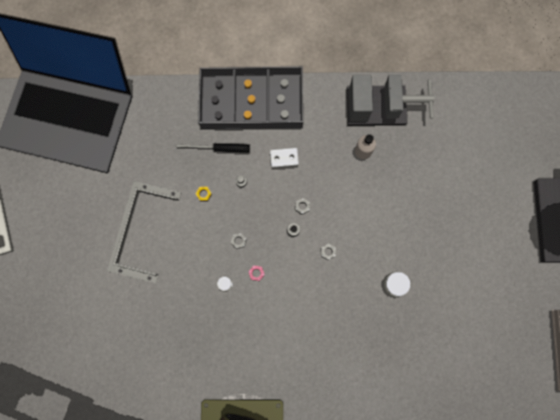

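```bash
cat > h.py <<'E'
import numpy as np,cv2
from plant import env
def proj(cal,P):
    P=np.asarray(P,float).reshape(-1,3)
    K=cal["camera_matrix"];d=np.array([cal["k1"],0,0,0,0])
    return cv2.projectPoints(P,cal["rvec"],cal["tvec"],K,d)[0].reshape(-1,2)
def rect(img,cal,x0,x1,y0,y1,z,s):
    # rows: x descending, cols: y descending ; s px per m
    h=int((x1-x0)*s);w=int((y1-y0)*s)
    v,u=np.mgrid[0:h,0:w]
    P=np.stack([x1-v/s,y1-u/s,np.full(v.shape,z)],-1)
    m=proj(cal,P).reshape(h,w,2).astype(np.float32)
    return cv2.remap(img,m[...,0],m[...,1],cv2.INTER_CUBIC)
def topmap(img,x0=.3,x1=.7,y0=-.25,y1=.3,z=0.018,s=1400,name="m",cam="top"):
    r=rect(img,env.get_calibration(cam),x0,x1,y0,y1,z,s)
    for x in np.arange(np.ceil(x0*20)/20,x1,.05):
        v=int(round((x1-x)*s));cv2.line(r,(0,v),(r.shape[1],v),(0,255,255) ,1);cv2.putText(r,f"{x:.2f}",(0,v-2),0,.4,(255,255,0),1)
    for y in np.arange(np.ceil(y0*20)/20,y1,.05):
        u=int(round((y1-y)*s));cv2.line(r,(u,0),(u,r.shape[0]),(0,255,255),1);cv2.putText(r,f"{y:.2f}",(u+1,10),0,.4,(255,255,0),1)
    cv2.imwrite(f"pics/{name}.png",r)
E
python3 - <<'E'
from h import *
i=cv2.imread("pics/top0.png");topmap(i,.25,.65,-.25,.31,.018,1400,"m0")
i=cv2.imread("pics/scene0.png");topmap(i,.25,.65,-.25,.31,.018,1400,"m0s","scene")
E
```

```text
(no output)
```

View pics/m0.png

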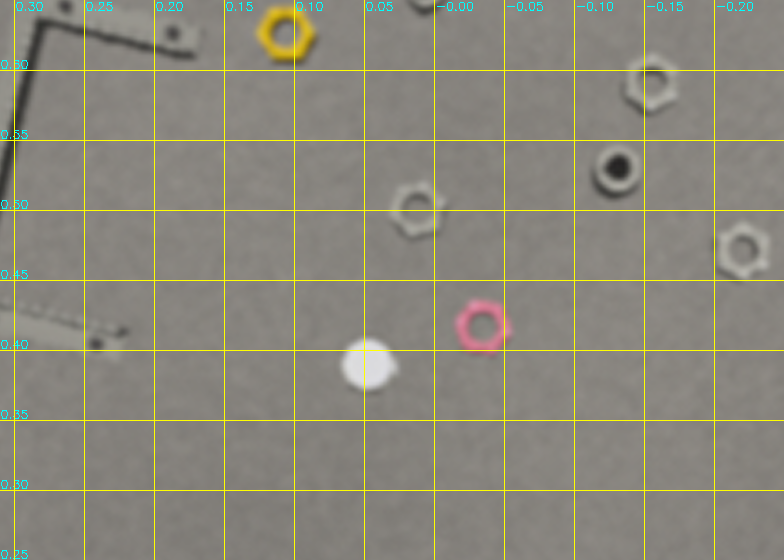

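View pics/m0s.png

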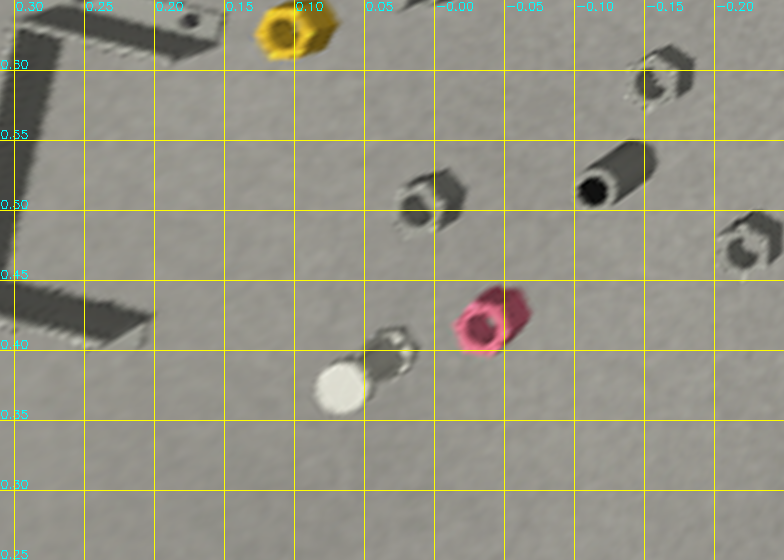

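Run:
```python
from h import *
i=cv2.imread("pics/top0.png");topmap(i,.33,.76,-.23,.34,.018,1390,"m1")
topmap(i,.33,.76,-.23,.34,.0,1390,"m1z")
```

```text
(no output)
```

View pics/m1.png

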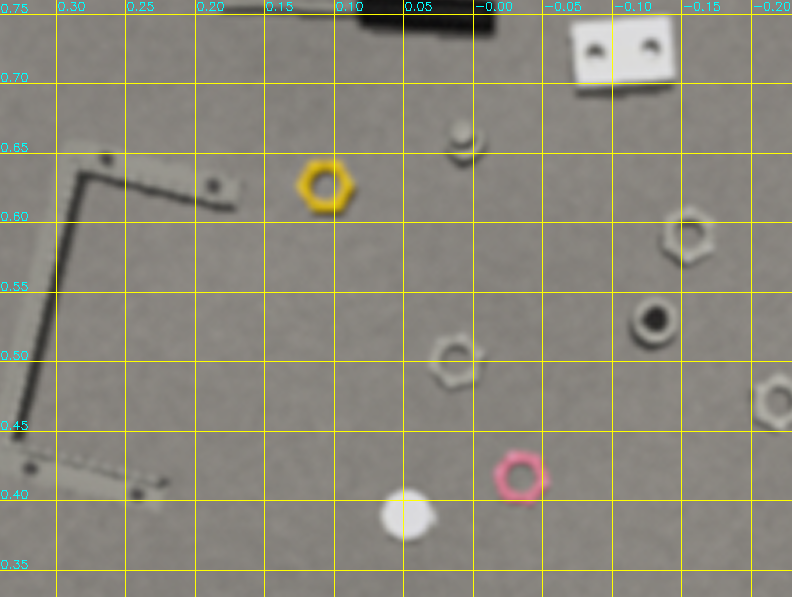

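View pics/m1z.png

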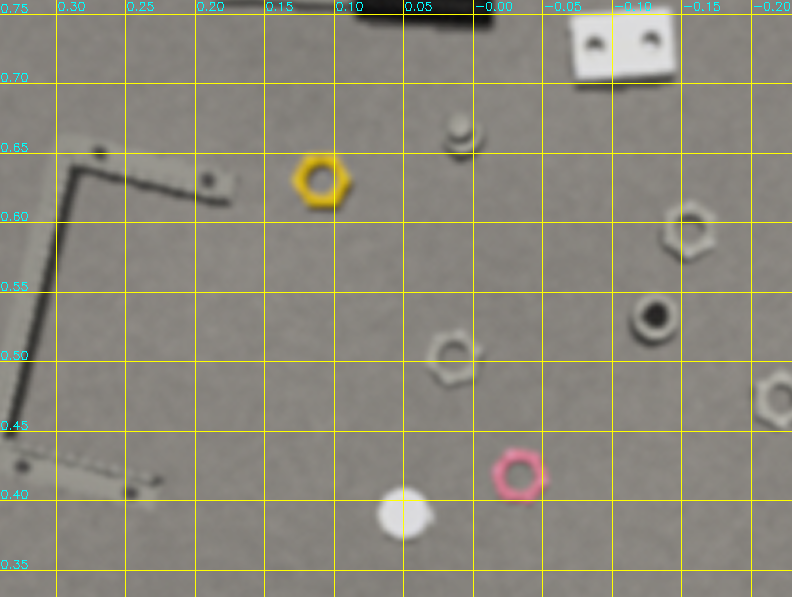

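>>> {"fn": "servo_tool", "kwargs": {
  "commands": [
    [[0, -5.4, -2.5], 0.17, 2.5],
    [[0, -10.8, -5], 0.34, 2.5],
    [[0, -16.2, -7.5], 0.51, 2.5],
    [[0, -21.6, -10], 0.68, 2.5],
    [[0, -27, -12.5], 0.85, 2.5]
  ],
  "grip_force": 20
}}

```text
t: 0.72
position: [0.3785, 0.3623, 0.2304]
ee_rot: [[-0.001, -0.437, 0.899], [-0.002, 0.899, 0.437], [-1.0, -0.001, -0.002]]
wrist_force: [0.2, 0.8, -0.1]
width: 0.0251
```

```bash
cat >> h.py <<'E'
def go(x,y,z,az=0.):
    "print tool-frame shift (cm) & yaw for world target; az = azimuth of tool z in deg"
    s=env.get_state();R=s["ee_rot"];d=R.T@(np.array([x,y,z])-s["position"])*100
    a=np.arctan2(R[1,2],R[0,2]);yaw=(a-np.deg2rad(az)+np.pi)%(2*np.pi)-np.pi
    print("pos",s["position"].round(4),"shift",d.round(2),"yaw",round(yaw,3),"w",round(s["width"],4),"t",round(s["t"],2),"J",s["joint_pos"].round(0))
E
python3 -c "
from h import *
go(.5,-.06,.12)"
```

```text
pos [0.3785 0.3623 0.2304] shift [ 11.11 -43.28  -7.52] yaw 0.453 w 0.0251 t 0.72 J [39. 14. 92. -0. 74. 13.]
```

>>> {"fn": "servo_tool", "kwargs": {
  "commands": [
    [[1, -6, -1], 0.1, 2.5],
    [[2, -12, -2], 0.2, 2.5],
    [[4, -18, -3], 0.3, 2.5],
    [[6, -24, -4], 0.4, 2.5],
    [[8, -30, -5], 0.45, 2.5]
  ]
}}

```text
t: 1.35
position: [0.4636, 0.0729, 0.1517]
ee_rot: [[-0.001, -0.001, 1.0], [-0.002, 1.0, 0.001], [-1.0, -0.002, -0.001]]
wrist_force: [0.8, 1.0, 0.5]
width: 0.025
```

```bash
python3 -c "
from h import *
go(.495,-.06,.12)"
```

```text
pos [0.4636 0.0729 0.1517] shift [  3.19 -13.28   3.14] yaw 0.001 w 0.025 t 1.35 J [  4.  14. 105.  -0.  61.   4.]
```

>>> {"fn": "servo_tool", "kwargs": {
  "commands": [
    [[0, -5, 1.5], 0, 2.5],
    [[1, -10, 3.4], 0, 2.5],
    [[3, -13.3, 3.4], 0, 2.5],
    [[6, -13.3, 3.4], 0, 2.5],
    [[6, -13.3, 3.4], 0, 2.5]
  ]
}}

```text
t: 1.98
position: [0.4952, -0.0603, 0.0899]
ee_rot: [[-0.007, 0.001, 1.0], [-0.0, 1.0, -0.001], [-1.0, -0.0, -0.007]]
wrist_force: [-0.5, -0.1, 0.5]
width: 0.0251
```

Run:
```python
from h import *
go(.5,-.06,.006)
cv2.imwrite("pics/w1.png",env.get_image("wrist"))
cv2.imwrite("pics/s1.png",env.get_image("scene"))
i=env.get_image("top");topmap(i,.38,.7,-.2,.22,.018,1800,"m2")
```

```text
pos [ 0.4952 -0.0603  0.0899] shift [8.38 0.03 0.54] yaw -0.001 w 0.0251 t 1.98 J [-12.  21. 106.  -0.  54. -12.]
```

View pics/w1.png

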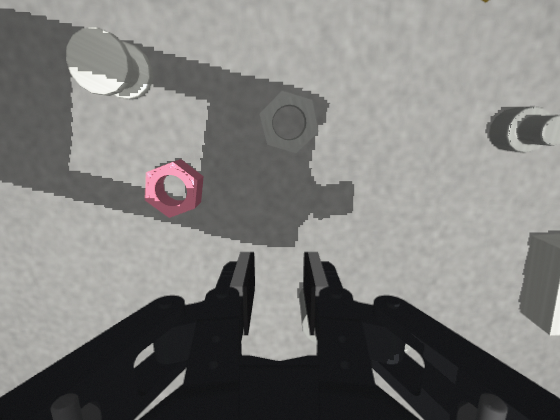

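View pics/s1.png

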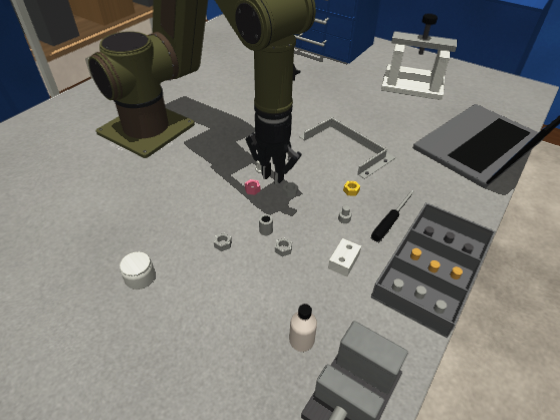

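```bash
cat >> h.py <<'E'
def wr(uv,z,s=None):
    "wrist pixel -> world point at height z"
    s=s or env.get_state();c=env.get_calibration("wrist");T=np.array(c["tool_from_camera"])
    n=cv2.undistortPoints(np.array([[uv]],float),c["camera_matrix"],np.array([c["k1"],0,0,0,0]))[0,0]
    R=s["ee_rot"];o=s["position"]+R@T[:3,3];d=R@T[:3,:3]@np.array([n[0],n[1],1])
    return o+d*(z-o[2])/d[2]
def wproj(P):
    "tool points->wrist px"
    c=env.get_calibration("wrist");T=np.linalg.inv(np.array(c["tool_from_camera"]))
    return cv2.projectPoints(np.array(P,float),cv2.Rodrigues(T[:3,:3])[0],T[:3,3],c["camera_matrix"],np.array([c["k1"],0,0,0,0]))[0].reshape(-1,2)
E
python3 - <<'E'
from h import *
print(wr((289,122),.018),wr((174,190),.018),wr((96,60),.038),wr((543,129),.04))
print(env.get_calibration("wrist"))
for x in (0,-.005,-.01,-.015):print(x,wproj([[x,0.011,-.0125],[x,.011,.0125],[x,-.011,.0125],[x,0.011,-.0265]]).round(0).tolist())
E
```

```text
[0.50656346 0.01121995 0.018     ] [ 0.42368726 -0.03623974  0.018     ] [0.39314108 0.04508213 0.038     ] [0.66066603 0.00660586 0.04      ]
{'camera_matrix': array([[305.11498636,   0.        , 278.6581546 ],
       [  0.        , 305.11498636, 212.62215049],
       [  0.        ,   0.        ,   1.        ]]), 'k1': 0.01954569826836233, 'tool_from_camera': array([[-9.01011867e-04, -2.80526022e-01,  9.59845998e-01,
        -1.43046134e-01],
       [ 4.05433119e-04, -9.59846411e-01, -2.80525762e-01,
         7.03899479e-02],
       [ 9.99999512e-01,  1.36396316e-04,  9.78567547e-04,
         1.32469057e-03],
       [ 0.00000000e+00,  0.00000000e+00,  0.00000000e+00,
         1.00000000e+00]])}
0 [[251.0, 246.0], [301.0, 246.0], [300.0, 285.0], [223.0, 246.0]]
-0.005 [[250.0, 250.0], [301.0, 250.0], [300.0, 290.0], [221.0, 250.0]]
-0.01 [[249.0, 254.0], [302.0, 254.0], [301.0, 295.0], [219.0, 254.0]]
-0.015 [[248.0, 259.0], [303.0, 259.0], [302.0, 301.0], [217.0, 259.0]]
```

View pics/m2.png

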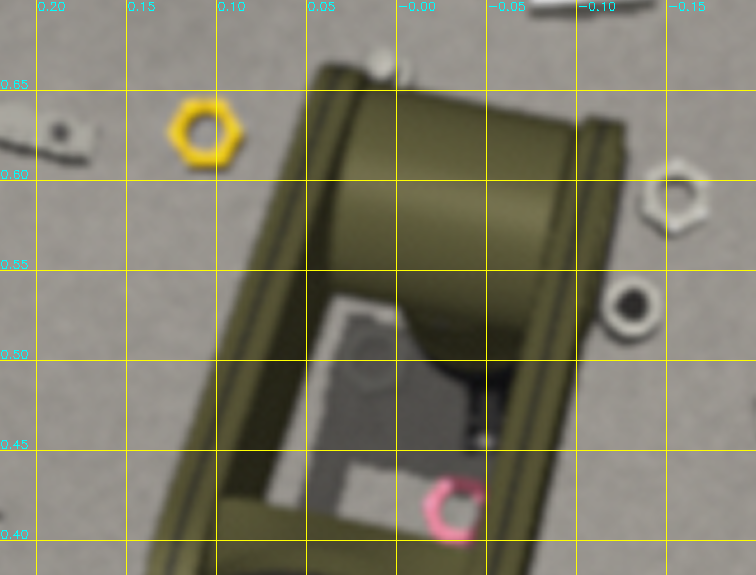

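>>> {"fn": "servo_tool", "kwargs": {
  "commands": [
    [[3, 0, 0.4], 0, 2.5],
    [[5.5, 0, 0.7], 0, 2.5],
    [[7.5, 0, 0.7], 0, 2.5],
    [[8.6, 0, 0.7], 0, 2.5],
    [[8.8, 0, 0.7], 0, 2.5]
  ]
}}

```text
t: 2.75
position: [0.5054, -0.0597, 0.0048]
ee_rot: [[0.001, -0.002, 1.0], [-0.002, 1.0, 0.002], [-1.0, -0.002, 0.001]]
wrist_force: [0.8, -0.7, 0.4]
width: 0.0253
```

Run:
```python
from h import *
go(.5,-.06,.006)
cv2.imwrite("pics/w2.png",env.get_image("wrist"))
```

```text
pos [ 0.5054 -0.0597  0.0048] shift [-0.12 -0.03 -0.54] yaw 0.002 w 0.0253 t 2.75 J [-11.  29. 109.  -0.  42. -11.]
```

View pics/w2.png

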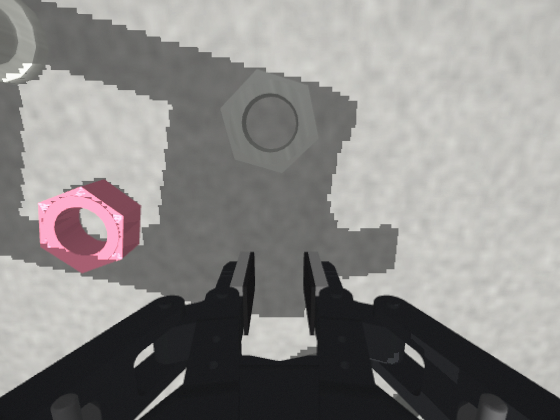

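Run:
```python
from h import *
print(wr((270,122),.018), wr((270,122),.018)-env.get_state()["position"])
i=cv2.imread("pics/w2.png")[235:345,200:350];cv2.imwrite("pics/w2c.png",cv2.resize(i,None,fx=5,fy=5,interpolation=cv2.INTER_CUBIC))
```

```text
[0.50329427 0.01107523 0.018     ] [-0.0022265   0.07091622  0.01308403]
```

View pics/w2c.png

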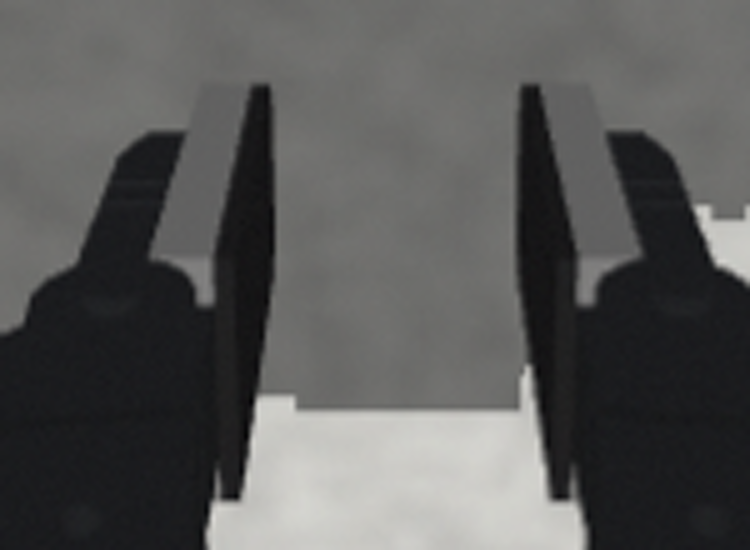

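>>> {"fn": "servo_tool", "kwargs": {
  "commands": [
    [[0.5, 0, -0.2], 0, 2.5],
    [[0.7, 1, -0.2], 0, 2.5],
    [[0.7, 2, -0.2], 0, 2.5],
    [[0.7, 2.8, -0.2], 0, 2.5],
    [[0.7, 3.2, -0.2], 0, 2.5]
  ]
}}

```text
t: 3.42
position: [0.5062, -0.0294, -0.0]
ee_rot: [[0.007, -0.004, 1.0], [-0.005, 1.0, 0.004], [-1.0, -0.005, 0.007]]
wrist_force: [0.5, -7.3, 10.3]
width: 0.0249
```

>>> {"fn": "servo_tool", "kwargs": {
  "commands": [
    [[0, 0.5, 0], 0, 2.5],
    [[0, 1, 0], 0, 2.5],
    [[0, 1.5, 0], 0, 2.5],
    [[0, 2.2, 0], 0, 2.5],
    [[0, 3, 0], 0, 2.5]
  ]
}}

```text
t: 4.05
position: [0.5064, 0.0006, 0.0]
ee_rot: [[0.007, -0.004, 1.0], [-0.006, 1.0, 0.004], [-1.0, -0.006, 0.007]]
wrist_force: [-0.4, -4.4, 5.0]
width: 0.0252
```

Run:
```python
from h import *
go(.526,.233,-.002)
cv2.imwrite("pics/w3.png",env.get_image("wrist"))
```

```text
pos [0.5064 0.0006 0.    ] shift [ 0.08 23.23  2.06] yaw 0.004 w 0.0252 t 4.05 J [ -4.  29. 110.  -0.  40.  -4.]
```

View pics/w3.png

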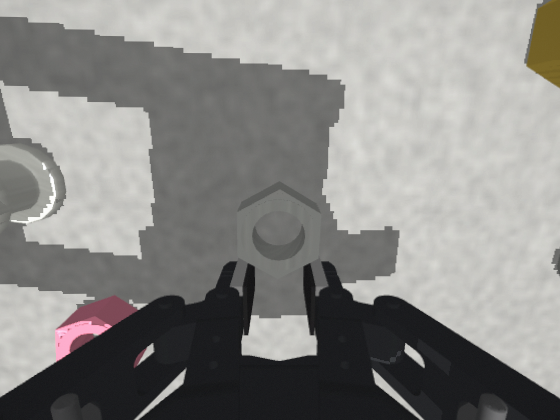

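>>> {"fn": "servo_tool", "kwargs": {
  "commands": [
    [[-0.2, -0.3, 0], 0, 2.5],
    [[-0.4, -0.3, 0], 0, 2.5],
    [[-0.5, 0.2, 0], 0, 2.5],
    [[-0.5, 0.8, 0.1], 0, 2.5],
    [[-0.5, 1.6, 0.2], 0, 2.5]
  ]
}}

```text
t: 4.72
position: [0.5083, 0.018, 0.0049]
ee_rot: [[0.007, -0.004, 1.0], [-0.005, 1.0, 0.004], [-1.0, -0.005, 0.007]]
wrist_force: [-0.0, -0.8, 0.9]
width: 0.0248
```

>>> {"fn": "servo_tool", "kwargs": {
  "commands": [
    [[0, 1, 0.1], 0, 2.5],
    [[0, 2, 0.2], 0, 2.5],
    [[0, 3, 0.3], 0, 2.5],
    [[0, 4, 0.4], 0, 2.5],
    [[0, 5, 0.5], 0, 2.5]
  ]
}}

```text
t: 5.35
position: [0.5132, 0.0687, 0.0047]
ee_rot: [[0.007, -0.004, 1.0], [-0.005, 1.0, 0.004], [-1.0, -0.005, 0.007]]
wrist_force: [-0.4, -0.7, 0.9]
width: 0.025
```

Run:
```python
from h import *
go(.526,.233,.004)
cv2.imwrite("pics/w4.png",env.get_image("wrist"))
```

```text
pos [0.5132 0.0687 0.0047] shift [-1.000e-02  1.642e+01  1.350e+00] yaw 0.004 w 0.025 t 5.35 J [  3.  29. 109.  -1.  42.   3.]
```

View pics/w4.png

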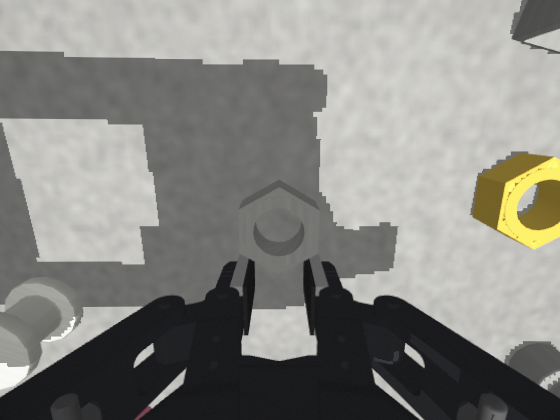

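>>> {"fn": "servo_tool", "kwargs": {
  "commands": [
    [[0, 1.2, 0.1], 0, 2.5],
    [[0, 2.4, 0.2], 0, 2.5],
    [[0, 3.6, 0.3], 0, 2.5],
    [[0, 4.8, 0.4], 0, 2.5],
    [[0, 6, 0.5], 0, 2.5]
  ]
}}

```text
t: 6.02
position: [0.5182, 0.1305, 0.0045]
ee_rot: [[0.008, -0.004, 1.0], [-0.005, 1.0, 0.004], [-1.0, -0.005, 0.008]]
wrist_force: [0.2, -0.0, -0.2]
width: 0.0248
```

>>> {"fn": "servo_tool", "kwargs": {
  "commands": [
    [[0, 1.2, 0.1], 0, 2.5],
    [[0, 2.4, 0.2], 0, 2.5],
    [[0, 3.6, 0.3], 0, 2.5],
    [[0, 4.8, 0.4], 0, 2.5],
    [[0, 6, 0.5], 0, 2.5]
  ]
}}

```text
t: 6.65
position: [0.523, 0.1913, 0.0042]
ee_rot: [[0.008, -0.004, 1.0], [-0.005, 1.0, 0.004], [-1.0, -0.005, 0.008]]
wrist_force: [-0.7, -0.7, 0.1]
width: 0.025
```

Run:
```python
from h import *
go(.526,.233,.004)
print(wr((279,232),.018))
cv2.imwrite("pics/w5.png",env.get_image("wrist"))
```

```text
pos [0.523  0.1913 0.0042] shift [0.   4.16 0.32] yaw 0.004 w 0.025 t 6.65 J [ 16.  31. 104.  -1.  45.  16.]
[0.52439547 0.21498973 0.018     ]
```

View pics/w5.png

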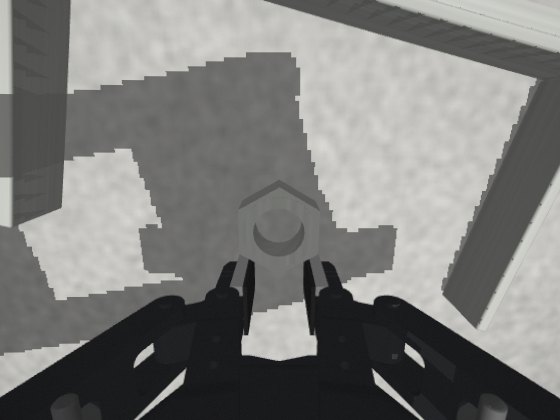

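Run:
```python
from h import *
for p in ((443,293),(538,78),(62,207)):print(p,wr(p,0).round(4))
for p in ((478,328),(12,228)):print(p,wr(p,0.03).round(4))
```

```text
(443, 293) [0.6146 0.1747 0.    ]
(538, 78) [0.639  0.2823 0.    ]
(62, 207) [0.4184 0.2228 0.    ]
(478, 328) [0.6142 0.1752 0.03  ]
(12, 228) [0.4188 0.2224 0.03  ]
```

>>> {"fn": "servo_tool", "kwargs": {
  "commands": [
    [[0, 1.2, 0.1], 0, 2.5],
    [[0, 2.4, 0.1], 0, 2.5],
    [[0, 3.6, 0.2], 0, 2.5],
    [[0, 4.6, 0.2], 0, 2.5],
    [[0, 4.8, 0.2], 0, 2.5]
  ]
}}

```text
t: 7.32
position: [0.5254, 0.2416, 0.0041]
ee_rot: [[0.009, -0.006, 1.0], [-0.004, 1.0, 0.006], [-1.0, -0.004, 0.009]]
wrist_force: [0.5, 0.4, 0.2]
width: 0.0247
```

>>> {"fn": "servo_tool", "kwargs": {
  "commands": [
    [[0, -1, 0], 0, 2.5],
    [[-1, -3, 0], 0, 2.5],
    [[-4, -5, 0], 0, 2.5],
    [[-7, -9, 0], 0, 2.5],
    [[-8, -15, 0], 0, 2.5]
  ]
}}

```text
t: 7.95
position: [0.5268, 0.0901, 0.0873]
ee_rot: [[0.014, -0.007, 1.0], [-0.003, 1.0, 0.007], [-1.0, -0.003, 0.014]]
wrist_force: [0.4, -1.1, 0.1]
width: 0.0249
```

Run:
```python
from h import *
go(.59,-.22,.08)
cv2.imwrite("pics/w6.png",env.get_image("wrist"))
```

```text
pos [0.5268 0.0901 0.0873] shift [  0.92 -31.05   6.09] yaw 0.007 w 0.0249 t 7.95 J [  5.  23. 102.  -0.  54.   5.]
```

View pics/w6.png

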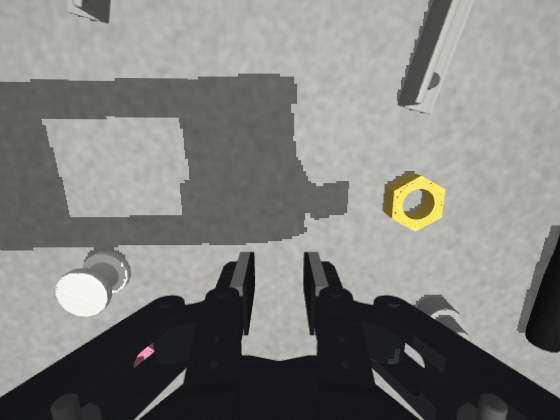

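>>> {"fn": "servo_tool", "kwargs": {
  "commands": [
    [[0, -6, 1.5], 0, 2.5],
    [[0, -12, 3], 0, 2.5],
    [[0, -18, 4.5], 0, 2.5],
    [[0, -24, 6.2], 0, 2.5],
    [[0, -30, 6.2], 0, 2.5]
  ]
}}

```text
t: 8.62
position: [0.5891, -0.2163, 0.0917]
ee_rot: [[0.014, -0.003, 1.0], [-0.009, 1.0, 0.003], [-1.0, -0.009, 0.014]]
wrist_force: [0.8, 0.6, -0.4]
width: 0.0251
```

Run:
```python
from h import *
go(.59,-.215,.005)
cv2.imwrite("pics/w7.png",env.get_image("wrist"))
```

```text
pos [ 0.5891 -0.2163  0.0917] shift [ 8.67  0.21 -0.03] yaw 0.003 w 0.0251 t 8.62 J [-24.  29.  90.  -0.  60. -24.]
```

View pics/w7.png

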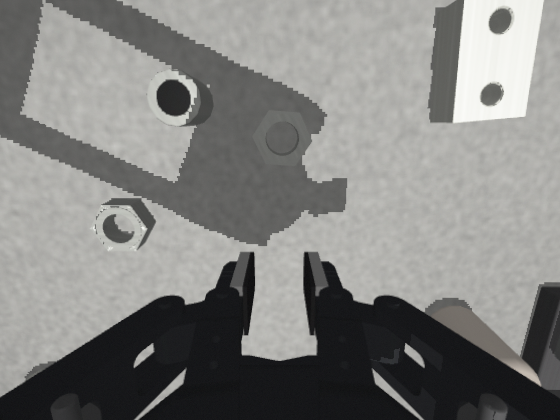

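Run:
```python
from h import *
print("N2",wr((283,138),.018),"N3",wr((119,228),.018),"sl",wr((174,98),.04))
```

```text
N2 [ 0.59533691 -0.16581628  0.018     ] N3 [ 0.47393587 -0.23088204  0.018     ] sl [ 0.53022567 -0.1415975   0.04      ]
```

>>> {"fn": "servo_tool", "kwargs": {
  "commands": [
    [[2.5, -1, 0.2], 0, 2.5],
    [[5, -1, 0.3], 0, 2.5],
    [[7, -1, 0.3], 0, 2.5],
    [[8.5, -1, 0.3], 0, 2.5],
    [[8.6, -1, 0.3], 0, 2.5]
  ]
}}

```text
t: 9.3
position: [0.5925, -0.2368, 0.0053]
ee_rot: [[0.013, 0.001, 1.0], [-0.016, 1.0, -0.001], [-1.0, -0.016, 0.013]]
wrist_force: [0.6, -0.1, 0.6]
width: 0.0249
```

Run:
```python
from h import *
go(.59,-.215,.005)
cv2.imwrite("pics/w8.png",env.get_image("wrist"))
go(.59,-.215,.005)
```

```text
pos [ 0.5925 -0.2368  0.0053] shift [-0.01  2.18 -0.25] yaw -0.001 w 0.0249 t 9.3 J [-25.  35.  93.  -1.  50. -25.]
pos [ 0.5932 -0.2369  0.006 ] shift [ 0.06  2.19 -0.33] yaw -0.001 w 0.0252 t 9.35 J [-25.  35.  93.  -1.  50. -25.]
```

View pics/w8.png

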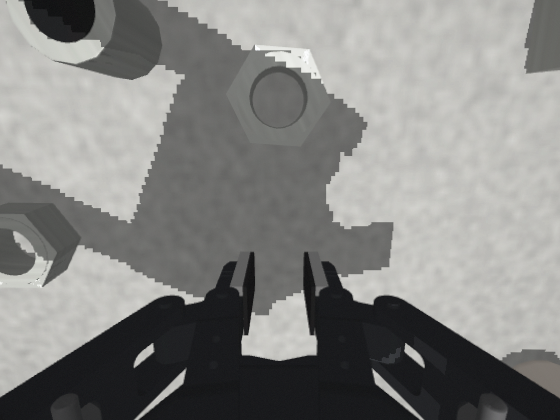

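>>> {"fn": "servo_tool", "kwargs": {
  "commands": [
    [[0, 1.5, 0], 0, 2.5],
    [[0, 3, 0], 0, 2.5],
    [[0, 4.2, 0], 0, 2.5],
    [[-0.1, 4.8, 0], 0, 2.5],
    [[-0.1, 5.4, 0], 0, 2.5]
  ]
}}

```text
t: 9.98
position: [0.5936, -0.1824, 0.0064]
ee_rot: [[0.015, 0.0, 1.0], [-0.017, 1.0, -0.0], [-1.0, -0.017, 0.015]]
wrist_force: [-0.3, -0.9, 0.9]
width: 0.0254
```

>>> {"fn": "servo_tool", "kwargs": {
  "commands": [
    [[0, 0.6, 0], 0, 2.5],
    [[0, 1.2, 0], 0, 2.5],
    [[0, 2, 0], 0, 2.5],
    [[0, 3, 0], 0, 2.5],
    [[-0.1, 4, 0], 0, 2.5]
  ]
}}

```text
t: 10.6
position: [0.5934, -0.1415, 0.0066]
ee_rot: [[0.015, 0.0, 1.0], [-0.016, 1.0, -0.0], [-1.0, -0.016, 0.015]]
wrist_force: [0.0, -0.3, -0.5]
width: 0.0248
```

Run:
```python
from h import *
go(.565,.05,.005)
cv2.imwrite("pics/w9.png",env.get_image("wrist"))
```

```text
pos [ 0.5934 -0.1415  0.0066] shift [-0.2  19.15 -2.84] yaw -0.0 w 0.0248 t 10.6 J [-17.  33.  97.  -1.  48. -16.]
```

View pics/w9.png

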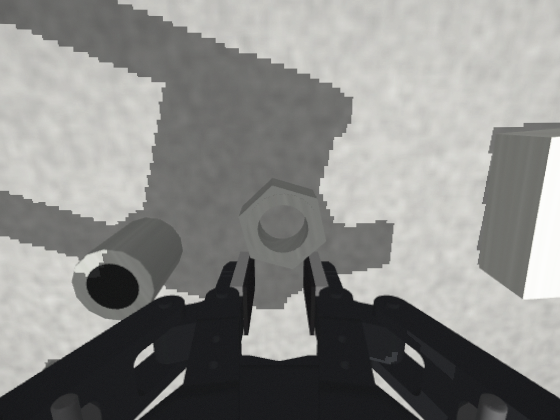

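>>> {"fn": "servo_tool", "kwargs": {
  "commands": [
    [[0, 1.1, 0], 0, 2.5],
    [[0, 2.2, 0], 0, 2.5],
    [[0, 3.3, 0], 0, 2.5],
    [[0, 4.4, -0.1], 0, 2.5],
    [[0, 5.5, -0.2], 0, 2.5]
  ]
}}

```text
t: 11.28
position: [0.5911, -0.0844, 0.0058]
ee_rot: [[0.015, -0.0, 1.0], [-0.015, 1.0, 0.0], [-1.0, -0.016, 0.015]]
wrist_force: [0.5, -0.5, 1.6]
width: 0.0253
```

>>> {"fn": "servo_tool", "kwargs": {
  "commands": [
    [[0, 1.1, -0.2], 0, 2.5],
    [[0, 2.2, -0.4], 0, 2.5],
    [[0, 3.3, -0.6], 0, 2.5],
    [[0, 4.4, -0.8], 0, 2.5],
    [[0, 5.5, -1], 0, 2.5]
  ]
}}

```text
t: 11.9
position: [0.5809, -0.0287, 0.0047]
ee_rot: [[0.014, -0.0, 1.0], [-0.015, 1.0, 0.0], [-1.0, -0.016, 0.014]]
wrist_force: [0.4, 0.0, 1.3]
width: 0.0254
```

>>> {"fn": "servo_tool", "kwargs": {
  "commands": [
    [[0, 1.1, -0.2], 0, 2.5],
    [[0, 2.2, -0.4], 0, 2.5],
    [[0, 3.3, -0.6], 0, 2.5],
    [[0, 4.4, -0.8], 0, 2.5],
    [[0, 5.5, -1], 0, 2.5]
  ]
}}

```text
t: 12.52
position: [0.5707, 0.027, 0.0038]
ee_rot: [[0.015, -0.0, 1.0], [-0.016, 1.0, 0.0], [-1.0, -0.016, 0.015]]
wrist_force: [1.1, -1.1, 0.6]
width: 0.025
```

Run:
```python
from h import *
go(.565,.05,.005)
cv2.imwrite("pics/w10.png",env.get_image("wrist"))
```

```text
pos [0.5707 0.027  0.0038] shift [-0.17  2.3  -0.57] yaw 0.0 w 0.025 t 12.53 J [ -1.  32. 102.  -1.  45.  -0.]
```

View pics/w10.png

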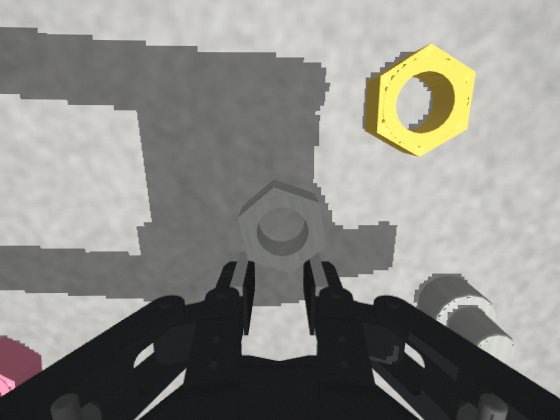

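>>> {"fn": "servo_tool", "kwargs": {
  "commands": [
    [[-0.1, 1.1, -0.2], 0, 2.5],
    [[-0.1, 2.2, -0.4], 0, 2.5],
    [[-0.1, 3.3, -0.5], 0, 2.5],
    [[-0.2, 4.4, -0.6], 0, 2.5],
    [[-0.2, 5.5, -0.6], 0, 2.5]
  ]
}}

```text
t: 13.2
position: [0.564, 0.084, 0.0048]
ee_rot: [[0.014, -0.001, 1.0], [-0.015, 1.0, 0.001], [-1.0, -0.015, 0.014]]
wrist_force: [-0.1, -1.3, 0.5]
width: 0.0252
```

>>> {"fn": "servo_tool", "kwargs": {
  "commands": [
    [[-0.1, 1.1, 0], 0, 2.5],
    [[-0.1, 2.2, 0], 0, 2.5],
    [[-0.1, 3.3, 0], 0, 2.5],
    [[-0.1, 4.4, 0.1], 0, 2.5],
    [[-0.1, 5.5, 0.2], 0, 2.5]
  ]
}}

```text
t: 13.82
position: [0.566, 0.1397, 0.005]
ee_rot: [[0.014, -0.0, 1.0], [-0.015, 1.0, 0.001], [-1.0, -0.015, 0.014]]
wrist_force: [-0.3, -1.1, 1.1]
width: 0.0249
```

Run:
```python
from h import *
go(.573,.228,.005)
cv2.imwrite("pics/w11.png",env.get_image("wrist"))
```

```text
pos [0.566  0.1397 0.005 ] shift [-0.12  8.83  0.7 ] yaw 0.001 w 0.0249 t 13.82 J [ 10.  32. 100.  -1.  47.  11.]
```

View pics/w11.png

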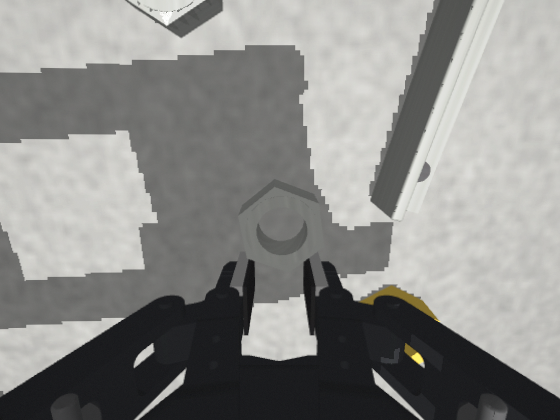

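Clear of the yellow nut. The last 8.8 cm into the frame comes next.

>>> {"fn": "servo_tool", "kwargs": {
  "commands": [
    [[-0.1, 1, 0.1], 0, 2.5],
    [[-0.1, 2, 0.2], 0, 2.5],
    [[-0.1, 3, 0.3], 0, 2.5],
    [[-0.1, 4, 0.4], 0, 2.5],
    [[-0.1, 5, 0.5], 0, 2.5]
  ]
}}

```text
t: 14.5
position: [0.5715, 0.1917, 0.0055]
ee_rot: [[0.015, -0.001, 1.0], [-0.014, 1.0, 0.001], [-1.0, -0.014, 0.015]]
wrist_force: [0.1, -0.9, 0.5]
width: 0.025
```

>>> {"fn": "servo_tool", "kwargs": {
  "commands": [
    [[0, 1, 0.1], 0, 2.5],
    [[0, 2, 0.2], 0, 2.5],
    [[-0.1, 3, 0.3], 0, 2.5],
    [[-0.1, 3.5, 0.3], 0, 2.5],
    [[-0.1, 3.6, 0.3], 0, 2.5]
  ]
}}

```text
t: 15.12
position: [0.5745, 0.2282, 0.0061]
ee_rot: [[0.015, -0.001, 1.0], [-0.014, 1.0, 0.001], [-1.0, -0.014, 0.015]]
wrist_force: [-0.2, -0.4, 0.1]
width: 0.0248
```

Run:
```python
from h import *
go(.573,.228,.005)
cv2.imwrite("pics/w12.png",env.get_image("wrist"))
```

```text
pos [0.5745 0.2282 0.0061] shift [ 0.1  -0.02 -0.15] yaw 0.001 w 0.0248 t 15.12 J [18. 34. 96. -1. 50. 19.]
```

View pics/w12.png

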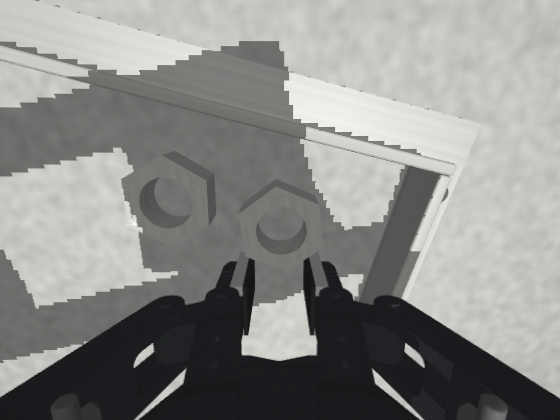

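>>> {"fn": "servo_tool", "kwargs": {
  "commands": [
    [[0, -1, 0], 0, 2.5],
    [[-1, -3, 0], 0, 2.5],
    [[-5, -6, -1], 0, 2.5],
    [[-9, -12, -2], 0, 2.5],
    [[-9, -18, -3], 0, 2.5]
  ]
}}

```text
t: 15.8
position: [0.5464, 0.0541, 0.1008]
ee_rot: [[0.022, -0.002, 1.0], [-0.014, 1.0, 0.002], [-1.0, -0.014, 0.022]]
wrist_force: [0.4, -0.8, 0.3]
width: 0.0247
```

>>> {"fn": "servo_tool", "kwargs": {
  "commands": [
    [[0, -6, -1], 0, 2.5],
    [[0, -12, -2], 0, 2.5],
    [[0, -18, -3], 0, 2.5],
    [[0, -24, -4], 0, 2.5],
    [[0, -30, -5], 0, 2.5]
  ]
}}

```text
t: 16.42
position: [0.4952, -0.2491, 0.1048]
ee_rot: [[0.022, -0.0, 1.0], [-0.014, 1.0, 0.001], [-1.0, -0.014, 0.022]]
wrist_force: [0.8, 0.5, 0.6]
width: 0.0253
```

Run:
```python
from h import *
go(.476,-.29,.09)
```

```text
pos [ 0.4952 -0.2491  0.1048] shift [ 1.49 -4.07 -1.96] yaw 0.001 w 0.0253 t 16.43 J [-31.  23. 100.  -0.  56. -31.]
```

>>> {"fn": "servo_tool", "kwargs": {
  "commands": [
    [[0, -2, -1], 0, 2.5],
    [[0, -4.4, -1.9], 0, 2.5],
    [[2, -4.4, -1.9], 0, 2.5],
    [[4, -4.4, -1.9], 0, 2.5],
    [[4, -4.4, -1.9], 0, 2.5]
  ]
}}

```text
t: 17.05
position: [0.4748, -0.2939, 0.0643]
ee_rot: [[0.019, 0.001, 1.0], [-0.013, 1.0, -0.001], [-1.0, -0.013, 0.019]]
wrist_force: [-1.5, 0.0, 0.2]
width: 0.0251
```

Run:
```python
from h import *
go(.476,-.29,.006)
cv2.imwrite("pics/w13.png",env.get_image("wrist"))
topmap(env.get_image("top"),.33,.76,-.23,.34,.018,1390,"m3")
```

```text
pos [ 0.4748 -0.2939  0.0643] shift [5.82 0.46 0.01] yaw -0.001 w 0.0251 t 17.05 J [-36.  26. 101.   0.  52. -36.]
```

View pics/w13.png

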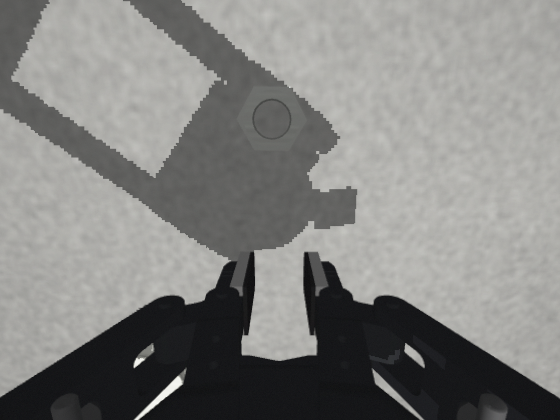

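View pics/m3.png

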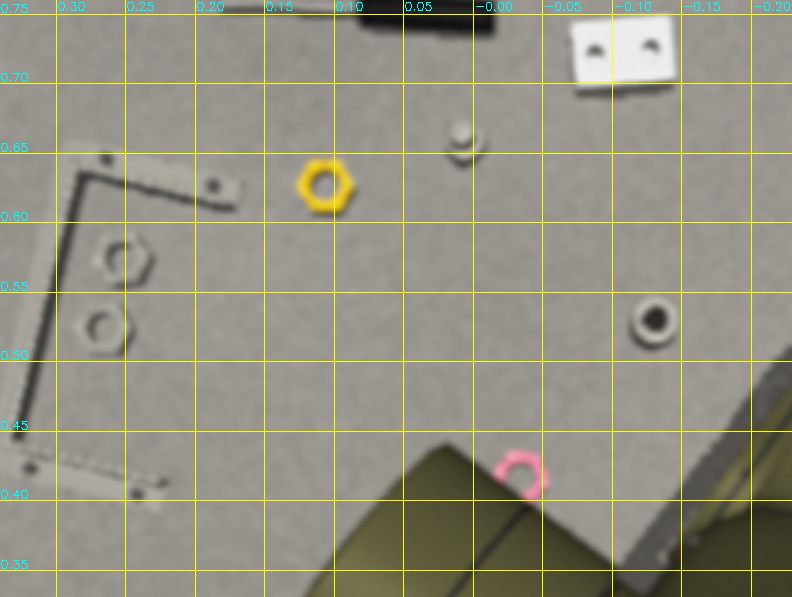

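>>> {"fn": "servo_tool", "kwargs": {
  "commands": [
    [[2, 0, 0], 0, 2.5],
    [[4, 0, 0], 0, 2.5],
    [[5.4, 0, 0], 0, 2.5],
    [[5.8, 0, 0], 0, 2.5],
    [[5.8, 0, 0], 0, 2.5]
  ]
}}

```text
t: 17.77
position: [0.478, -0.2953, 0.0079]
ee_rot: [[0.023, 0.0, 1.0], [-0.015, 1.0, -0.0], [-1.0, -0.015, 0.023]]
wrist_force: [0.5, -0.3, 0.1]
width: 0.025
```

Run:
```python
from h import *
go(.474,-.25,.006)
cv2.imwrite("pics/w14.png",env.get_image("wrist"))
```

```text
pos [ 0.478  -0.2953  0.0079] shift [ 0.12  4.53 -0.41] yaw -0.0 w 0.025 t 17.77 J [-36.  31. 104.   0.  44. -36.]
```

View pics/w14.png

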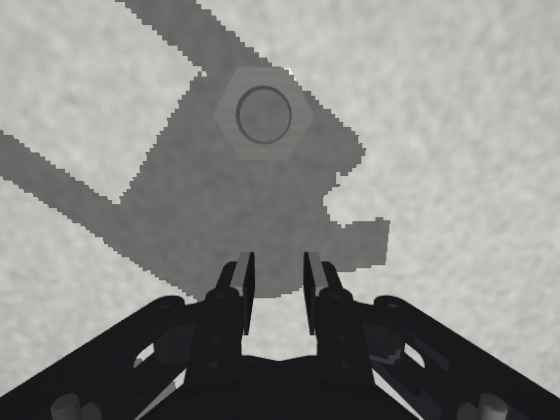

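>>> {"fn": "servo_tool", "kwargs": {
  "commands": [
    [[0, 1, -0.3], 0, 2.5],
    [[0.1, 2, -0.6], 0, 2.5],
    [[0.1, 3, -0.6], 0, 2.5],
    [[0.1, 3.6, -0.6], 0, 2.5],
    [[0.1, 4.2, -0.6], 0, 2.5]
  ]
}}

```text
t: 18.45
position: [0.4725, -0.253, 0.0065]
ee_rot: [[0.023, 0.0, 1.0], [-0.015, 1.0, 0.0], [-1.0, -0.015, 0.023]]
wrist_force: [0.3, 0.1, 0.5]
width: 0.0251
```

>>> {"fn": "servo_tool", "kwargs": {
  "commands": [
    [[0, 0.6, 0], 0, 2.5],
    [[0, 1.2, 0], 0, 2.5],
    [[0, 2, 0], 0, 2.5],
    [[0, 3, 0], 0, 2.5],
    [[0, 4, 0], 0, 2.5]
  ]
}}

```text
t: 19.08
position: [0.4726, -0.2124, 0.006]
ee_rot: [[0.024, 0.0, 1.0], [-0.016, 1.0, 0.0], [-1.0, -0.016, 0.024]]
wrist_force: [0.1, -1.0, 1.0]
width: 0.0249
```

Run:
```python
from h import *
go(.475,-.1,.006)
cv2.imwrite("pics/w15.png",env.get_image("wrist"))
```

```text
pos [ 0.4726 -0.2124  0.006 ] shift [-0.17 11.24  0.24] yaw 0.0 w 0.0249 t 19.07 J [-29.  29. 110.  -0.  40. -29.]
```

View pics/w15.png

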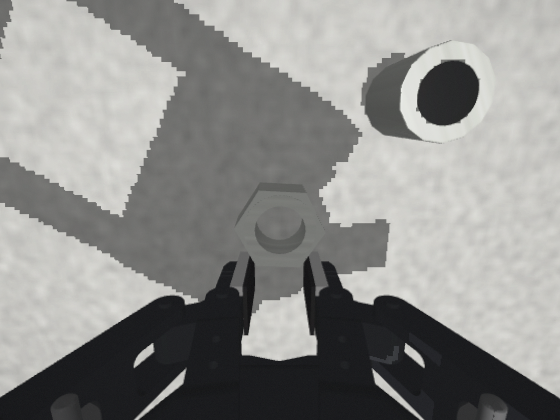

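>>> {"fn": "servo_tool", "kwargs": {
  "commands": [
    [[0, 1.1, -0.1], 0, 2.5],
    [[0, 2.2, -0.2], 0, 2.5],
    [[0, 3.3, -0.2], 0, 2.5],
    [[0, 4.4, -0.2], 0, 2.5],
    [[-0.1, 5.5, -0.2], 0, 2.5]
  ]
}}

```text
t: 19.75
position: [0.4697, -0.155, 0.0059]
ee_rot: [[0.022, -0.0, 1.0], [-0.014, 1.0, 0.0], [-1.0, -0.014, 0.022]]
wrist_force: [0.2, -0.9, -1.1]
width: 0.0247
```

Run:
```python
from h import *
go(.475,-.1,.006)
cv2.imwrite("pics/w16.png",env.get_image("wrist"))
```

```text
pos [ 0.4697 -0.155   0.0059] shift [-0.08  5.5   0.54] yaw 0.0 w 0.0247 t 19.75 J [-23.  27. 112.  -0.  39. -23.]
```

View pics/w16.png

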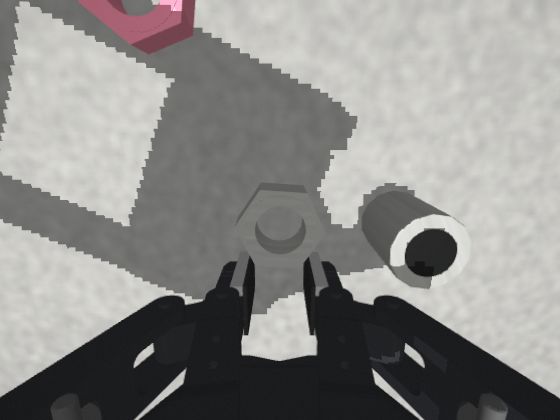

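>>> {"fn": "servo_tool", "kwargs": {
  "commands": [
    [[0, 1.1, 0], 0, 2.5],
    [[0, 2.2, 0], 0, 2.5],
    [[0, 3.3, 0.1], 0, 2.5],
    [[-0.1, 4.4, 0.4], 0, 2.5],
    [[-0.1, 5.5, 0.7], 0, 2.5]
  ]
}}

```text
t: 20.42
position: [0.4761, -0.0979, 0.0062]
ee_rot: [[0.021, -0.0, 1.0], [-0.013, 1.0, 0.001], [-1.0, -0.013, 0.021]]
wrist_force: [0.8, -0.7, -0.4]
width: 0.0247
```

Run:
```python
from h import *
go(.482,-.05,.006)
cv2.imwrite("pics/w17.png",env.get_image("wrist"))
```

```text
pos [ 0.4761 -0.0979  0.0062] shift [-0.03  4.79  0.59] yaw 0.001 w 0.0247 t 20.43 J [-16.  27. 113.  -1.  38. -16.]
```

View pics/w17.png

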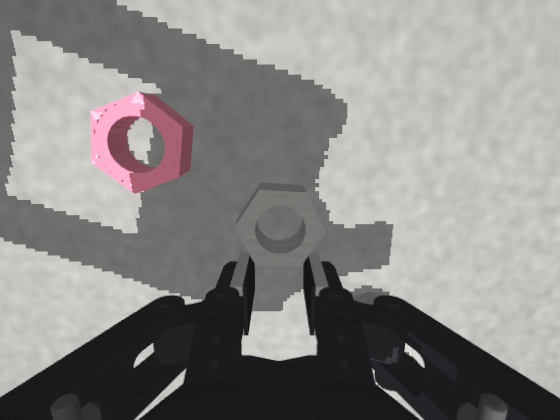

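>>> {"fn": "servo_tool", "kwargs": {
  "commands": [
    [[0, 1, 0.3], 0, 2.5],
    [[0, 2, 0.6], 0, 2.5],
    [[0, 3, 0.9], 0, 2.5],
    [[-0.1, 4.1, 1.2], 0, 2.5],
    [[-0.1, 5.2, 1.4], 0, 2.5]
  ]
}}

```text
t: 21.1
position: [0.4907, -0.0442, 0.0069]
ee_rot: [[0.021, -0.001, 1.0], [-0.012, 1.0, 0.001], [-1.0, -0.012, 0.021]]
wrist_force: [-0.2, -1.1, 1.0]
width: 0.0247
```

>>> {"fn": "servo_tool", "kwargs": {
  "commands": [
    [[0, 1.1, 0], 0, 2.5],
    [[0, 2.2, 0], 0, 2.5],
    [[0, 3.3, 0], 0, 2.5],
    [[-0.1, 4.4, 0], 0, 2.5],
    [[-0.1, 5.5, 0], 0, 2.5]
  ]
}}

```text
t: 21.72
position: [0.4903, 0.0116, 0.0072]
ee_rot: [[0.021, -0.001, 1.0], [-0.012, 1.0, 0.001], [-1.0, -0.012, 0.021]]
wrist_force: [0.0, -0.9, 0.1]
width: 0.0247
```

Run:
```python
from h import *
go(.472,.228,.006)
cv2.imwrite("pics/w18.png",env.get_image("wrist"))
```

```text
pos [0.4903 0.0116 0.0072] shift [-0.18 21.64 -1.82] yaw 0.001 w 0.0247 t 21.73 J [ -3.  27. 113.  -1.  39.  -2.]
```

View pics/w18.png

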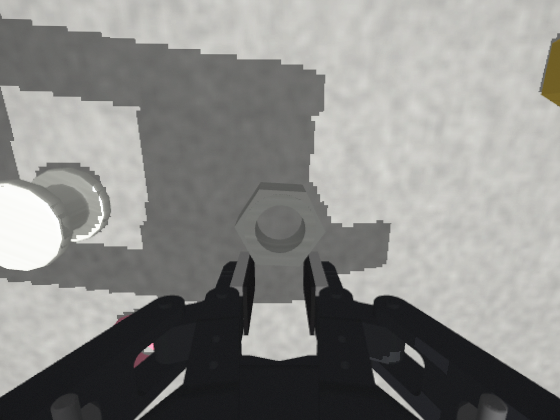

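>>> {"fn": "servo_tool", "kwargs": {
  "commands": [
    [[0.1, 1.1, -0.1], 0, 2.5],
    [[0.1, 2.2, -0.2], 0, 2.5],
    [[0, 3.3, -0.3], 0, 2.5],
    [[0, 4.4, -0.4], 0, 2.5],
    [[0, 5.5, -0.5], 0, 2.5]
  ]
}}

```text
t: 22.4
position: [0.4849, 0.0684, 0.0063]
ee_rot: [[0.02, -0.001, 1.0], [-0.011, 1.0, 0.001], [-1.0, -0.011, 0.02]]
wrist_force: [-0.1, 0.3, -1.1]
width: 0.0248
```

>>> {"fn": "servo_tool", "kwargs": {
  "commands": [
    [[0, 1.1, -0.1], 0, 2.5],
    [[0, 2.2, -0.2], 0, 2.5],
    [[0, 3.3, -0.3], 0, 2.5],
    [[0, 4.4, -0.4], 0, 2.5],
    [[-0.1, 5.5, -0.5], 0, 2.5]
  ]
}}

```text
t: 23.02
position: [0.4796, 0.1242, 0.0066]
ee_rot: [[0.02, -0.001, 1.0], [-0.011, 1.0, 0.001], [-1.0, -0.011, 0.02]]
wrist_force: [0.3, -0.9, 0.1]
width: 0.0252
```

>>> {"fn": "servo_tool", "kwargs": {
  "commands": [
    [[0, 1.1, -0.1], 0, 2.5],
    [[0, 2.2, -0.2], 0, 2.5],
    [[0, 3.3, -0.3], 0, 2.5],
    [[0, 4.4, -0.4], 0, 2.5],
    [[-0.1, 5.5, -0.5], 0, 2.5]
  ]
}}

```text
t: 23.65
position: [0.4744, 0.1799, 0.0068]
ee_rot: [[0.02, -0.001, 1.0], [-0.011, 1.0, 0.001], [-1.0, -0.011, 0.02]]
wrist_force: [0.0, 0.6, -0.2]
width: 0.0252
```

Run:
```python
from h import *
go(.472,.228,.006)
cv2.imwrite("pics/w19.png",env.get_image("wrist"))
```

```text
pos [0.4744 0.1799 0.0068] shift [ 0.02  4.81 -0.24] yaw 0.001 w 0.0252 t 23.65 J [ 17.  28. 110.  -1.  41.  18.]
```

View pics/w19.png

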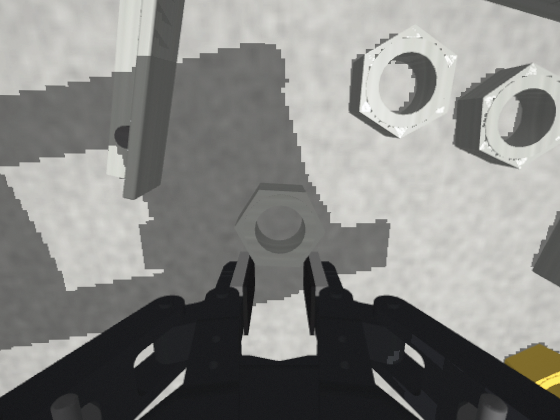

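>>> {"fn": "servo_tool", "kwargs": {
  "commands": [
    [[0, 1.1, 0], 0, 2.5],
    [[0, 2.2, 0], 0, 2.5],
    [[0, 3.3, 0], 0, 2.5],
    [[0, 4.3, 0], 0, 2.5],
    [[0, 4.8, 0], 0, 2.5]
  ]
}}

```text
t: 24.32
position: [0.4747, 0.2298, 0.0065]
ee_rot: [[0.021, -0.002, 1.0], [-0.01, 1.0, 0.002], [-1.0, -0.01, 0.021]]
wrist_force: [0.5, -1.4, 0.4]
width: 0.0249
```

Run:
```python
from h import *
go(.472,.228,.006)
cv2.imwrite("pics/w20.png",env.get_image("wrist"))
```

```text
pos [0.4747 0.2298 0.0065] shift [ 0.05 -0.17 -0.28] yaw 0.002 w 0.0249 t 24.32 J [ 22.  29. 108.  -1.  42.  23.]
```

View pics/w20.png

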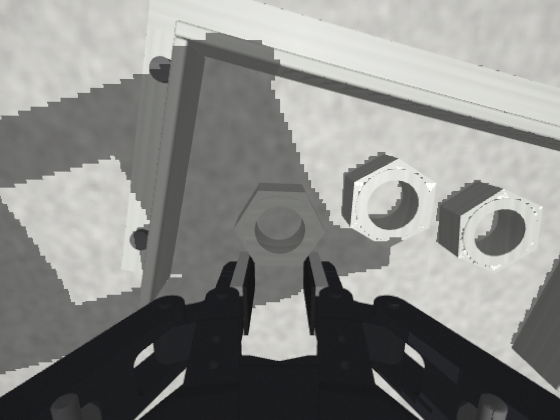

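>>> {"fn": "servo_tool", "kwargs": {
  "commands": [
    [[0, -1, 0], 0, 2.5],
    [[-1, -3, 0], 0, 2.5],
    [[-5, -6, 0], 0, 2.5],
    [[-9, -12, 0], 0, 2.5],
    [[-10, -18, 0], 0, 2.5]
  ]
}}

```text
t: 25.0
position: [0.474, 0.0566, 0.1086]
ee_rot: [[0.025, -0.003, 1.0], [-0.01, 1.0, 0.003], [-1.0, -0.01, 0.025]]
wrist_force: [2.0, -0.4, -0.9]
width: 0.0251
```

>>> {"fn": "servo_tool", "kwargs": {
  "commands": [
    [[-1, -6, 0], 0, 2.5],
    [[-2, -12, 0], 0, 2.5],
    [[-3, -18, 0], 0, 2.5],
    [[-3, -20, 0], 0, 2.5],
    [[-3, -20, 0], 0, 2.5]
  ]
}}

```text
t: 25.62
position: [0.4732, -0.1452, 0.1405]
ee_rot: [[0.025, 0.002, 1.0], [-0.01, 1.0, -0.001], [-1.0, -0.01, 0.025]]
wrist_force: [-1.1, 0.6, 0.2]
width: 0.0251
```

Run:
```python
from h import *
i=env.get_image("top");cv2.imwrite("pics/top9.png",i)
topmap(i,.33,.76,-.23,.34,.018,1390,"m9")
print(env.get_state()["position"],env.get_state()["wrist_force"])
```

```text
[ 0.4728973  -0.14377271  0.14023369] [-0.34521582  0.59859499 -1.36255606]
```

View pics/m9.png

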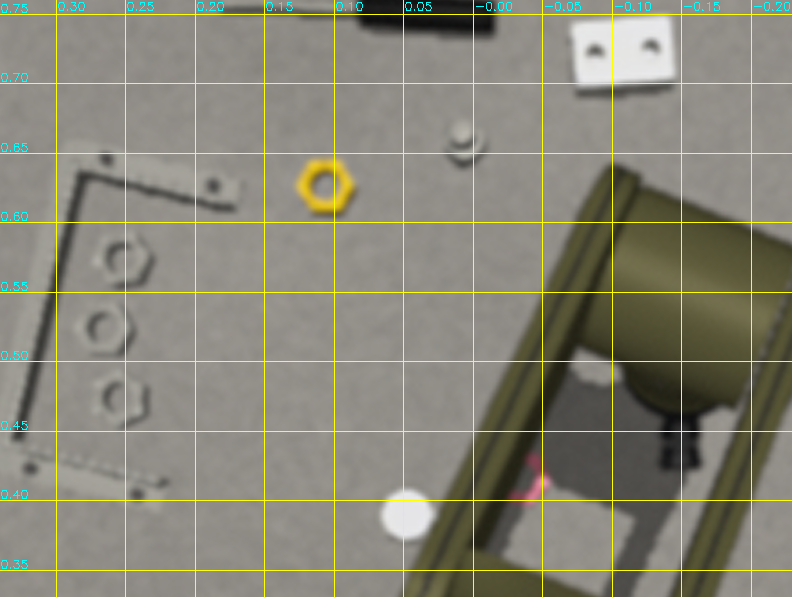

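```bash
python3 -c "
from plant import env
print(env.hand_in())"
```

```text
the job is handed in; nothing more can be done
None
```

All three nuts are inside the catch frame, and the job was handed in at about 25.7 s. I pushed them in one at a time with the fingertips held 25 mm apart as a fork, and never closed the fingers on a nut.

**Nuts:** The last top-camera picture shows them flat, at about (0.573, 0.252), (0.524, 0.265) and (0.473, 0.253) m. By my estimate their centres are between 4.5 and 7 cm in from the open side. The gap between neighbours is clear, and so is the gap to the walls.

**Bystanders:** The stub shaft, block and spool fitting, the visible part of the screwdriver, and the yellow nut were where they started. The arm hid the sleeve and partly hid the pink nut in that last picture. The sleeve was unmoved in a top picture taken before the third nut passed it. That nut's wrist pictures show clearance to both the sleeve and the pink nut. The bottle and tin are outside the last map, and the arm did not go near them.

**Two things to note:**
- **Bench contact:** At the first nut the fingertips touched the bench lightly, with about 10 N up and 7 N sideways at the wrist. I then raised them to about 5 mm. Later pushes read about 2 N or less at the wrist. The 20 N finger limit is not measured directly.
- **Camera disagreement:** The wrist camera read about 4–6 mm farther in x than the fixed cameras, and one reading was 11 mm off in y. This was well inside the margins used.

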